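Hold up a palm sugar cake with tongs

TASK

Take the steel tongs out of their wooden holder by squeezing their two legs, pick up the dark brown palm sugar cake from the board with them and hold it lifted over the middle of the blue dish, well clear above the rim (5 cm or more), so that the customer can look at it. Only the tongs may touch the sugar, and everything else (both pale cakes, the dish, the jar, the stack of discs) stays where it is. Finish while still holding: the tongs stay squeezed in the gripper with the cake between their tips, nothing is put down or let go.

Things in the scene. Friction and masses are not known exactly. Their poses are not given: they have to be found in the camera images.
- tongs_grip (a point): Grip point of the steel tongs standing tips down in the holder: midway between the outer faces of the raised red grip plates on the legs, 95 mm above the tips' ends, 52 mm below the top. z up, y the closing line. Width over the plates here 58 mm open (61 at their lower edge), 50 closed on a cake, 44 fully closed. Plates 20 mm wide (x), from 76 to 114 mm above the tips' ends. Mass 85 g.
- tongs_tips (a point): Point level with the tips' ends, midway between the open tips: 95 mm below tongs_grip and 8.5 mm to its -y; same axes. Open gap 53 mm; red tip pads 24 mm wide (x), 34 tall; about 68 mm over the outside. The leg at +y is rigid and straight along z, its plate's outer face 37 mm to +y; a cake held against it has its centre 12 mm to +y of this point.
- tongs_jaw (a joint): Hinge (140 mm above the tips' ends) of the tongs' leg at -y, rad: 0 open, where a spring holds it; about 0.18 closed on a cake (its plate then parallel to the other leg's); 0.32 fully closed. At tongs_grip the spring takes about 2 N to start and 4 N to close on a cake; 15 to 25 N squeezes a cake firmly.
- holder: Wooden open-topped box, 38 x 86 x 50 mm high, fixed on the table; the tongs stand in it on its 5 mm floor with about 2 mm (x) and 4 mm (y) of play a side. Origin at the centre of its underside; y along its length, which is also the tongs' closing line.
- board: Light wooden board, 270 (x) x 110 (y) x 18 mm high, fixed on the table. Origin at the centre of its underside. The three sugar cakes stand near its middle line in a row along its x, about 85 mm apart, in any order.
- dark_center (a point): Centre of the dark brown palm sugar cake, an upright cylinder 30 mm in diameter and 32 mm tall, about 40 g, standing loose on the board.
- pale_a_center (a point): Centre of one pale tan sugar cake, the same size as the dark one, loose on the board; leave it alone.
- pale_b_center (a point): Centre of the other pale tan sugar cake, the same size, loose on the board; leave it alone.
- dish_rim (a point): Centre of the mouth of the empty blue ceramic dish, at the height of its rim, 38 mm above the table; the rim is 130 mm in diameter. Stands loose on the table; leave it where it is.
- jar: Amber jar with a yellow cap, 60 mm in diameter, 85 mm tall, loose on the table; leave it alone. Origin at the centre of its underside.
- discs: Stack of sealed tan sugar discs, 64 mm in diameter, 65 mm tall, one loose piece; leave it alone. Origin at the centre of its underside.
Things that resemble listed ones, but are neither listed nor needed, are in the scene too. Of the things that look like the part that bears dark_center, the smallest one is meant. Of the things that look like the part that bears tongs_grip, the middle-sized one is meant.

How it is judged:
By the outcome, as a careful person would: the job done as asked, in the order asked, and still so for the second after the job is handed in, while the arm keeps its last pose, push and grip.
It also fails if it takes over 45 s, if anything falls off the work surface, if the arm or the gripper's body presses on something with over 40 N, if the wrist force passes 120 N, or if a joint passes its speed limit or range.

ROBOT

A 6-joint arm with a two-finger parallel gripper is mounted at the origin on the work surface. World frame = base frame: x ahead of the robot, y to its left, z up, the work surface at z = 0. Lengths are in m, angles in rad, forces in N, time in s.
With the tool pointing down it reaches from about 0.325 to 0.775 m from the base axis. Payload 5.5 kg.
Tool frame: the origin (TCP) lies between the finger pads; the fingertips stand 8 mm ahead of it and the grasp point (between the pads) lies 11 mm behind it (tcp_to_tips is the distance from the TCP to the fingertips, in m); z points along the fingers, y is the direction in which the jaws open and shut (so a half turn about z gives the same grasp; the last joint's range is limited). The gripper opens to 88 mm and grips with 3 to 60 N. Pads are 20 mm wide; open, the fingers measure 115 mm over their backs; the gripper's body (75 mm by 178 mm) begins 61 mm behind the grasp point.
Start: joints at [1.186, 0.091, 1.231, -0, 1.82, -0.057], TCP at [0.193, 0.568, 0.231] pointing down, gripper open.
Joint ranges: [-2.87, 2.87], [-0.86, 2.18], [0.17, 2.46], [-1.51, 4.65], [0.06, 2.69], [-2.65, 2.65]. Speed limits (rad/s): [2.57, 2.57, 3.01, 3.14, 3.14, 3.14].

INTERFACE

Orientations are given as a unit quaternion [w, x, y, z].
In Python, from bench import * gives the robot as it stands. Calls block until the motion is done:
- move_to(position, orientation): joint-space move of the TCP to a pose.
- move_l(position, speed=0.15, orientation=None): straight line of the TCP; orientation=None keeps the orientation; speed is the mean speed in m/s.
- movej(angles): joint-space move.
- gripper_open() and close(): open the fingers fully, or close them until they stop; the grip force is fixed at half the most.
- hold(seconds).
- inverse_kinematics(position, orientation): joint angles nearest the present ones, or None.
- state(): the state.
- get_image(name): name is "scene" or "side" or "wrist"; returns a dict with "frame" (480x640x3 uint8, blue, green, red), "depth" (480x640 float32, m along the optical axis (not along the pixel's ray), 0 where there is no reading), "camera_matrix" (3x3 intrinsics, pixels), "view" (4x4, takes a point from world to camera coordinates). Camera axes: x right, y up, looking along -z (the intrinsics and any distortion apply to the point x, -y, -z); pixel columns grow to the right and rows downward; lengths in m; the calibration is good to about 2 mm. The wrist camera is an equidistant fisheye: a pixel r from the principal point sees the ray r / f radians off the axis. A picture is of the moment at which its call begins.
A pose or a line that the arm cannot do raises IKError and nothing moves.
- job_done(): hands the job in, once; it reports no verdict.
The state is a dict: "time": time; "joint_pos": joint angles; "dq": joint speeds; "joint_torque": joint torques, N m; "ee_pos": TCP position; "ee_rot": TCP orientation; "ft_force": force on the tool from outside, world axes, zero at the start; "moment": the same for the moment, N m; "finger_gap": finger opening in m.
Only numpy, scipy, OpenCV 4.12 (cv2) and the standard library are available. Lean on these libraries where they do the work, as an engineer would, in place of code of your own. Each camera call takes 0.05 s, during which the arm holds its last target. There are 200 camera calls.

## Working session

There is one attempt and no reset: what is moved stays moved. The work goes in short steps, each a Python script; the robot and the scene stay as the last script left them, time stands still between calls to the robot, and variables do not carry over. Pictures are saved under pics/ and viewed, about 8 in all and at most 12, crops included, and the job is handed in when it is done.

```bash
ls; mkdir -p pics
python3 - <<'E'
from bench import *
import cv2,numpy as np
for n in ["scene","side"]:
    im=get_image(n); cv2.imwrite(f"pics/{n}0.png",im["frame"]); np.savez(f"{n}0.npz",**im)
    print(n,im["camera_matrix"],im["view"],im.keys())
print(state())
E
```

```text
pics
scene [[585.08269694   0.         319.42402171]
 [  0.         585.08269694 234.58577255]
 [  0.           0.           1.        ]] [[-7.00560801e-01  7.13592081e-01  9.51749215e-04  3.79891639e-01]
 [-4.47793494e-01 -4.40653773e-01  7.78013650e-01  1.36360694e-01]
 [ 5.55603771e-01  5.44619679e-01  6.28246652e-01 -1.52315674e+00]
 [ 0.00000000e+00  0.00000000e+00  0.00000000e+00  1.00000000e+00]] dict_keys(['frame', 'depth', 'camera_matrix', 'view'])
side [[456.88031771   0.         317.18826577]
 [  0.         456.88031771 238.87931621]
 [  0.           0.           1.        ]] [[ 0.73521814 -0.67782928 -0.00132308 -0.42992782]
 [ 0.51086712  0.55283501  0.65832229 -0.34441108]
 [-0.44549868 -0.48468641  0.75273502 -0.82295841]
 [ 0.          0.          0.          1.        ]] dict_keys(['frame', 'depth', 'camera_matrix', 'view'])
{'time': 0.1, 'joint_pos': array([ 1.18630102e+00,  9.18044981e-02,  1.23173028e+00,  3.38241673e-05,
        1.81980568e+00, -5.66901395e-02]), 'dq': array([-3.70623516e-05, -1.38240825e-03, -2.57005718e-03,  8.29302727e-04,
       -2.26593965e-05, -1.18800038e-03]), 'joint_torque': array([ 2.73365644e-03, -4.47856593e+01, -4.07569706e+01,  7.00824196e-02,
        2.84627621e-02, -6.87974443e-05]), 'ee_pos': array([0.1930737 , 0.56783014, 0.22962728]), 'ee_rot': array([-2.07213486e-04,  1.63165559e-01,  9.86598316e-01, -8.49137855e-04]), 'ft_force': array([0.43195619, 0.51438142, 0.11857046]), 'moment': array([ 0.01922937,  0.03290752, -0.02681968]), 'finger_gap': 0.08756678957729382}
```

View pics/scene0.png

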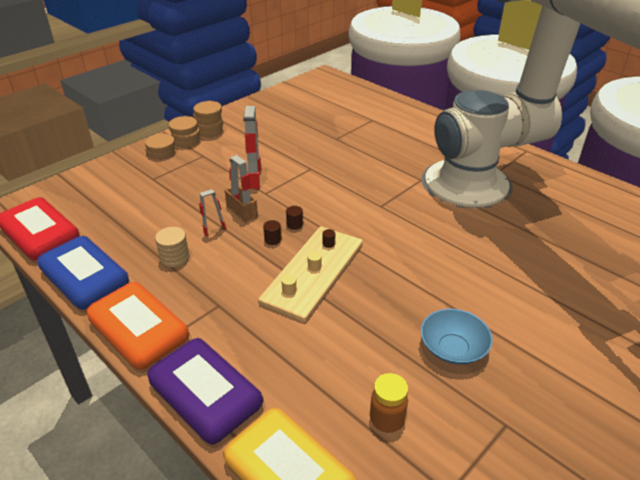

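View pics/side0.png

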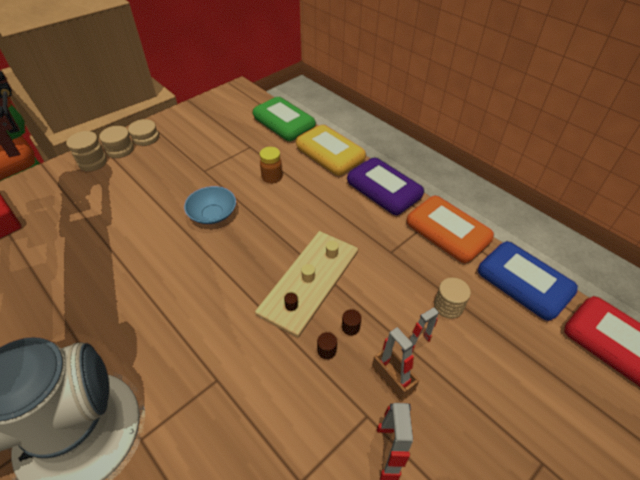

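Scene shows the holder tongs at (240,190), with a larger pair at (250,150) and a smaller one at (210,210). The dark cake on the board is at (328,238), the dish at (456,338). In the side view these are at (397,360), (291,301) and (210,207). Next I compute positions from depth in both views.

```bash
cat > h.py <<'E'
import numpy as np,cv2
def cloud(im):
    K=im["camera_matrix"];V=im["view"];d=im["depth"];v,u=np.mgrid[0:480,0:640]
    P=np.stack([(u-K[0,2])/K[0,0]*d,-(v-K[1,2])/K[1,1]*d,-d],-1)
    W=(P-V[:3,3])@V[:3,:3]; W[d==0]=np.nan
    return W
def proj(im,p):
    c=im["view"][:3,:3]@np.array(p)+im["view"][:3,3];K=im["camera_matrix"]
    return K[0,0]*c[0]/-c[2]+K[0,2],K[1,2]-K[1,1]*c[1]/-c[2]
E
python3 - <<'E'
from h import *
np.set_printoptions(precision=4,suppress=True)
R={"scene":dict(dark=(318,226,340,250),p1=(303,250,325,273),p2=(278,272,300,297),dish=(415,300,498,370),tongs=(222,150,262,222),board=(255,222,366,322),discs=(150,222,192,272),jar=(365,370,412,435)),
"side":dict(dark=(280,288,302,314),p1=(298,260,318,283),p2=(322,238,342,260),dish=(180,180,242,230),tongs=(368,322,420,402),board=(250,228,362,335),discs=(430,272,475,322),jar=(255,145,287,185))}
for n in R:
    im=np.load(n+"0.npz");W=cloud(im);hsv=cv2.cvtColor(im["frame"],cv2.COLOR_BGR2HSV)
    for k,(a,b,c,d) in R[n].items():
        w=W[b:d,a:c].reshape(-1,3);h=hsv[b:d,a:c].reshape(-1,3);ok=~np.isnan(w[:,0]);w=w[ok];h=h[ok].astype(int)
        if k in("dark","p1","p2"):
            m=(w[:,2]>.0445)
        elif k=="board": m=(w[:,2]>.012)&(w[:,2]<.022)
        elif k=="dish": m=(w[:,2]>.034)&(h[:,0]>90)&(h[:,0]<125)
        elif k=="tongs":
            for nm,m in dict(red=((h[:,0]<6)|(h[:,0]>174))&(h[:,1]>170)&(h[:,2]>80)&(w[:,2]>.06),grey=(h[:,1]<60)&(w[:,2]>.06),box=(w[:,2]>.044)&(w[:,2]<.056)&(h[:,1]>80)).items():
                q=w[m];print(n,nm,len(q)); 
                if len(q): print(np.percentile(q,[2,50,98],axis=0), 'rect',cv2.minAreaRect(q[:,:2].astype(np.float32)*1000))
            continue
        else: m=w[:,2]>.02
        q=w[m]
        if not len(q): print(n,k,"none",w[:,2].max());continue
        (x,y),r=cv2.minEnclosingCircle(q[:,:2].astype(np.float32))
        print(n,k,len(q),"circ",round(x,4),round(y,4),round(r,4),"z",np.percentile(q[:,2],[2,50,98]),'rect',cv2.minAreaRect(q[:,:2].astype(np.float32)*1000))
E
```

```text
scene dark 113 circ 0.4488 -0.0643 0.0163 z [0.0453 0.0496 0.0537] rect ((448.2829284667969, -65.05055236816406), (30.272315979003906, 29.374492645263672), 72.80875396728516)
scene p1 129 circ 0.5228 -0.035 0.0178 z [0.0448 0.0495 0.0536] rect ((522.9830932617188, -34.896728515625), (31.253652572631836, 28.833446502685547), 87.51241302490234)
scene p2 144 circ 0.6106 -0.0217 0.017 z [0.0454 0.0496 0.0526] rect ((610.0935668945312, -20.398542404174805), (32.04560089111328, 27.440624237060547), 32.81209945678711)
scene dish 516 circ 0.4865 0.2936 0.0659 z [0.0341 0.0374 0.041 ] rect ((486.62841796875, 294.57525634765625), (128.38699340820312, 126.67979431152344), 4.080095291137695)
scene red 131
[[ 0.3955 -0.3839  0.0846]
 [ 0.4903 -0.2853  0.1043]
 [ 0.5025 -0.2811  0.119 ]] rect ((447.37432861328125, -329.09344482421875), (145.13763427734375, 22.342376708984375), 45.45602798461914)
scene grey 469
[[ 0.389  -0.3856  0.0616]
 [ 0.4891 -0.3299  0.0953]
 [ 0.5014 -0.2868  0.1529]] rect ((433.5813903808594, -362.03314208984375), (204.36268615722656, 45.33870315551758), 40.91028594970703)

[... 1828 characters left out ...]
663 -0.3629  0.0446]
 [ 0.4777 -0.3199  0.0497]
 [ 0.5657 -0.2775  0.0539]] rect ((517.954345703125, -323.2103576660156), (86.59579467773438, 96.92525482177734), 83.15082550048828)
side board 4207 circ 0.5291 -0.0565 0.1505 z [0.0146 0.0187 0.0215] rect ((539.2037353515625, -87.35186767578125), (271.2967529296875, 209.9864959716797), 16.63266372680664)
side discs 1093 circ 0.6595 -0.2978 0.0776 z [0.0226 0.0643 0.1139] rect ((663.4439697265625, -307.83538818359375), (151.8617401123047, 62.83328628540039), 21.37067413330078)
side jar 612 circ 0.6869 0.2962 0.0301 z [0.0219 0.0642 0.0883] rect ((687.7222900390625, 294.9986267089844), (57.61742401123047, 56.345726013183594), 17.922935485839844)
```

Run:
```python
from h import *
from bench import *
np.set_printoptions(precision=4,suppress=True)
pts=np.concatenate([cloud(np.load(n+"0.npz")).reshape(-1,3) for n in("scene","side")])
pts=pts[~np.isnan(pts[:,0])]
big=pts[(pts[:,0]>.33)&(pts[:,0]<.455)&(pts[:,1]<-.3)&(pts[:,1]>-.48)&(pts[:,2]>.03)]
print("big",np.percentile(big,[1,99],axis=0))
sm=pts[(pts[:,0]>.53)&(pts[:,0]<.63)&(pts[:,1]<-.25)&(pts[:,1]>-.4)&(pts[:,2]>.03)]
print("small",np.percentile(sm,[1,99],axis=0))
q=pts[(pts[:,0]>.455)&(pts[:,0]<.53)&(pts[:,1]<-.25)&(pts[:,1]>-.38)]
for lo,hi in((.03,.056),(.06,.09),(.09,.115),(.13,.148),(.148,.16)):
    s=q[(q[:,2]>lo)&(q[:,2]<hi)];print(lo,len(s),cv2.minAreaRect(s[:,:2].astype(np.float32)*1000),np.percentile(s,[2,98],axis=0).ravel())
o=[0,0,1,0]
move_to([.488,-.315,.33],o)
im=get_image("wrist");cv2.imwrite("pics/w1.png",im["frame"]);np.savez("w1.npz",**im)
print(im["camera_matrix"],im["view"]);s=state();print(s["time"],s["ee_pos"],s["ee_rot"],s["joint_pos"])
```

```text
big [[ 0.3373 -0.443   0.032 ]
 [ 0.4074 -0.3665  0.1958]]
small [[ 0.5627 -0.316   0.0318]
 [ 0.6095 -0.2907  0.1153]]
0.03 1100 ((490.1326599121094, -317.022216796875), (93.05430603027344, 41.25572967529297), 82.79667663574219) [ 0.4668 -0.3629  0.0306  0.5119 -0.2736  0.054 ]
0.06 293 ((489.5691223144531, -313.4717712402344), (65.85682678222656, 22.618268966674805), 82.69217681884766) [ 0.4769 -0.3459  0.0609  0.502  -0.2825  0.0898]
0.09 324 ((490.14373779296875, -312.9262390136719), (65.80691528320312, 22.525741577148438), 83.47676086425781) [ 0.4768 -0.3454  0.0909  0.5026 -0.2819  0.1146]
0.13 168 ((489.5697021484375, -311.4687194824219), (47.57869338989258, 23.03209686279297), 84.18551635742188) [ 0.4774 -0.3348  0.1303  0.5015 -0.2886  0.1478]
0.148 321 ((490.4193115234375, -311.3000793457031), (44.768062591552734, 21.368087768554688), 85.92872619628906) [ 0.4801 -0.3325  0.1485  0.5    -0.2919  0.1544]
[[371.6483   0.     321.1019]
 [  0.     371.6483 240.5441]
 [  0.       0.       1.    ]] [[-0.0015  1.     -0.0004  0.3157]
 [-0.9617 -0.0015 -0.2743  0.5297]
 [-0.2743 -0.      0.9617 -0.3522]
 [ 0.      0.      0.      1.    ]]
3.425 [ 0.4883 -0.3145  0.3299] [-0.     -0.0005  1.      0.0001] [-0.6307  0.0841  1.0603  0.0001  1.9973 -2.2024]
```

View pics/w1.png

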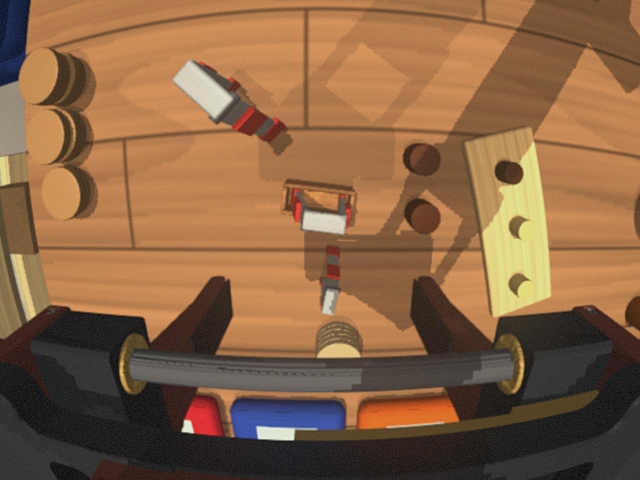

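Wrist view: tongs in holder at (322,210) with their closing line along image x (world y). The large tongs are at (225,100), the small ones at (330,280), and the dark cake is at (508,172). Next: the leg profile along the closing line, and which gripper functions exist.

No partial opening exists: close() at 30 N will shut the empty tongs fully, so they can't straddle the cake while squeezed. The plan is:
1. Squeeze them out of the holder.
2. Stand them open on clear table.
3. Regrip the crown across x, which leaves the legs open.
4. Stand them astride the cake.
5. Regrip on the plates, squeeze and lift.

The heights and widths I measured agree with the text: top 0.152, plates 58 wide, cake tops 0.050.

```bash
cat >> h.py <<'E'
def q(deg):
    t=np.radians(deg)/2; return [0,-np.sin(t),np.cos(t),0]
def rep(tag):
    from bench import state
    s=state();print(tag,"t%.2f"%s["time"],"p",s["ee_pos"].round(4),"gap %.4f"%s["finger_gap"],"F",s["ft_force"].round(1),"j6 %.2f"%s["joint_pos"][5],flush=True)
E
python3 - <<'E'
from h import *
from bench import *
a=np.radians(83.3);ey=np.array([np.cos(a),np.sin(a)])
g=np.array([.49,-.315])-.0003*ey
move_to([*g,.20],q(-6.7)); rep("above")
move_l([*g,.089],.12); rep("down")
close(); rep("closed")
move_l([*g,.12],.1); rep("up3")
im=get_image("side");cv2.imwrite("pics/s1.png",im["frame"][230:480,250:560].repeat(2,0).repeat(2,1))
E
```

```text
above t4.01 p [ 0.4902 -0.3152  0.2012] gap 0.0880 F [-0.6 -0.   0.8] j6 -2.08
down t5.08 p [ 0.4905 -0.3157  0.0902] gap 0.0877 F [ 0.  -0.1  0.8] j6 -2.08
closed t5.82 p [ 0.49   -0.3151  0.0889] gap 0.0451 F [0.1 0.2 0.4] j6 -2.08
up3 t6.28 p [ 0.4902 -0.3155  0.1206] gap 0.0453 F [-0.2 -0.4 -1.2] j6 -2.08
```

View pics/s1.png

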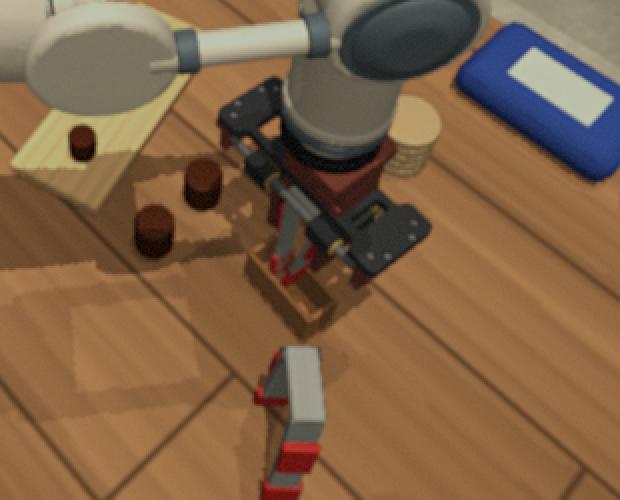

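The tongs are squeezed (gap 45 mm) and rising with their tips clear of the holder floor; nothing else has moved. Next I carry them to clear table and stand them there open.

Run:
```python
from h import *
from bench import *
p=state()["ee_pos"]
move_l([p[0],p[1],.22],.2); rep("up")
move_to([.50,.11,.20],q(16.6)); rep("over")
move_l([.50,.11,.095],.15)
z=.095
while z>.0845:
    z-=.0015; move_l([.50,.11,z],.03); F=state()["ft_force"][2]
    if F>1.5: break
rep("stand")
gripper_open(); rep("open")
move_l([.50,.11,.20],.15)
im=get_image("wrist");cv2.imwrite("pics/w2.png",im["frame"]);np.savez("w2.npz",**im)
sc=get_image("scene");cv2.imwrite("pics/c2.png",sc["frame"]);np.savez("c2.npz",**sc)
sd=get_image("side");np.savez("d2.npz",**sd)
rep("up")
```

```text
up t6.97 p [ 0.4897 -0.3151  0.2185] gap 0.0453 F [-0.3  0.2 -0.8] j6 -2.08
over t8.54 p [0.5003 0.1092 0.1999] gap 0.0453 F [ 0.   0.3 -0.2] j6 -1.71
stand t11.14 p [0.4999 0.11   0.0844] gap 0.0449 F [-0.5  0.3 -1.6] j6 -1.71
open t11.95 p [0.5    0.11   0.0845] gap 0.0877 F [-0.2  0.6 -0.2] j6 -1.71
up t13.02 p [0.4995 0.1099 0.1985] gap 0.0882 F [ 0.5 -0.5 -0. ] j6 -1.71
```

View pics/w2.png

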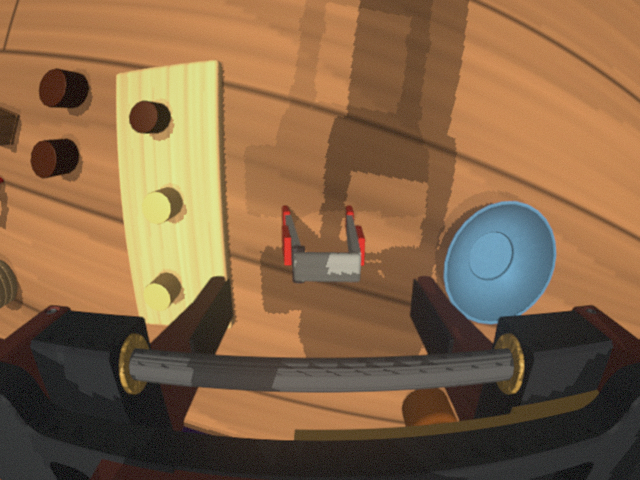

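The tongs stand open and upright on the table, crown at (326,266). The dark cake is at (149,117), top of the board, and the dish is at (500,262). Measuring from this view.

Run:
```python
from h import *
np.set_printoptions(precision=1,suppress=True)
C={"w2":wcloud(np.load("w2.npz")).reshape(-1,3),"scene":cloud(np.load("c2.npz")).reshape(-1,3),"side":cloud(np.load("d2.npz")).reshape(-1,3)}
for n,p in C.items():
    p=p[~np.isnan(p[:,0])]
    t=p[(abs(p[:,0]-.5)<.06)&(abs(p[:,1]-.11)<.06)]
    for lo,hi in((.08,.11),(.118,.135),(.142,.156)):
        s=t[(t[:,2]>lo)&(t[:,2]<hi)]
        if len(s)>8:print(n,lo,len(s),cv2.minAreaRect(s[:,:2].astype(np.float32)*1000),"zmax",np.percentile(s[:,2],[50,95])*1000)
    for nm,(x,y) in dict(dark=(.4475,-.067),p1=(.5225,-.037),p2=(.609,-.023)).items():
        s=p[(np.hypot(p[:,0]-x,p[:,1]-y)<.024)&(p[:,2]>.046)&(p[:,2]<.06)]
        if len(s)>8:print(n,nm,len(s),np.array(cv2.minEnclosingCircle(s[:,:2].astype(np.float32))[0])*1000,np.median(s[:,2])*1000)
    s=p[(abs(p[:,2]-.038)<.003)&(np.hypot(p[:,0]-.486,p[:,1]-.293)<.075)]
    if len(s)>8:print(n,"dish",np.array(cv2.minEnclosingCircle(s[:,:2].astype(np.float32)),dtype=object))
    s=p[(abs(p[:,2]-.018)<.003)&(p[:,0]>.37)&(p[:,0]<.69)&(abs(p[:,1]+.05)<.13)]
    b=p[(p[:,2]>.013)&(p[:,2]<.022)&(abs((p[:,0]-.527)*.958+(p[:,1]+.045)*.286)<.15)&(abs(-(p[:,0]-.527)*.286+(p[:,1]+.045)*.958)<.08)]
    if len(b)>8:print(n,"board",cv2.minAreaRect(b[:,:2].astype(np.float32)*1000))
```

```text
w2 0.08 372 ((499.3814697265625, 109.34225463867188), (19.139089584350586, 60.72590637207031), 16.45068359375) zmax [ 97.4 108.6]
w2 0.118 113 ((492.61474609375, 110.08736419677734), (4.583260536193848, 43.338661193847656), 16.361051559448242) zmax [126.5 134.1]
w2 0.142 1999 ((499.2530517578125, 112.5932846069336), (22.41827964782715, 40.714900970458984), 17.221403121948242) zmax [146.3 147.5]
w2 dark 801 [447.1 -67.5] 50.10135051204712
w2 p1 784 [522.9 -36.5] 50.12124535199869
w2 p2 632 [608.8 -23.1] 50.1657672818173
w2 dish [(0.48626935482025146, 0.29298850893974304) 0.06535829603672028]
w2 board ((525.1824951171875, -37.732635498046875), (269.5130615234375, 110.53868103027344), 16.737794876098633)
scene 0.08 184 ((501.4613037109375, 112.45933532714844), (22.963708877563477, 61.19153594970703), 17.13214683532715) zmax [ 94.5 108.1]
scene 0.118 71 ((499.9172058105469, 113.95639038085938), (21.989498138427734, 44.51533508300781), 19.987245559692383) zmax [126.8 134.6]
scene 0.142 168 ((500.2138671875, 115.04693603515625), (21.985198974609375, 40.634765625), 18.120777130126953) zmax 
[... 366 characters left out ...]
76074219, 108.43190002441406), (22.43096160888672, 60.5313720703125), 15.792888641357422) zmax [ 95.1 108.3]
side 0.118 67 ((499.5308837890625, 110.21601867675781), (19.686016082763672, 43.92672348022461), 17.6035213470459) zmax [126.1 133.5]
side 0.142 136 ((499.31829833984375, 111.47632598876953), (22.4764404296875, 42.98338317871094), 13.059530258178711) zmax [146.8 149.1]
side dark 143 [446.9 -68.4] 50.66867592748117
side p1 123 [520.8 -37.3] 51.01255456705839
side p2 112 [609.4 -23.8] 50.60679496020954
side dish [(0.4861374497413635, 0.29219725728034973) 0.06565122306346893]
side board ((524.8842163085938, -39.59953308105469), (273.0163269042969, 110.27851104736328), 16.644027709960938)
```

The tongs stand at about (0.4996, 0.110), upright, crown top at 0.147. The dark cake is at (0.447, -0.0675) with its top at 0.050, and the dish at (0.486, 0.293). All three views agree within about 3 mm. Next I regrip the crown and hover over the cake.

```bash
cat >> h.py <<'E'
EY=np.array([-.2857,.9583]);DARK=np.array([.447,-.0675])
E
python3 - <<'E'
from h import *
from bench import *
g=np.array([.4996,.110])+.013*EY
move_to([*g,.20],q(-73.4)); rep("above")
move_l([*g,.125],.12); rep("down")
close(); rep("closed")
move_l([*g,.215],.15); rep("up")
d=DARK+.018*EY
move_to([*d,.215],q(-73.4)); move_l([*d,.19],.1); hold(.2); rep("hover")
A=get_image("scene");B=get_image("side");W=get_image("wrist")
for n,i in(("c3",A),("d3",B),("w3",W)): np.savez(n+".npz",**i)
cv2.imwrite("pics/w3.png",W["frame"])
cv2.imwrite("pics/h3.png",np.hstack([cv2.resize(A["frame"][150:310,250:410],(400,400)),cv2.resize(B["frame"][220:360,220:360],(400,400))]))
E
```

```text
above t14.43 p [0.4958 0.1224 0.1999] gap 0.0878 F [-0.6  0.7  0.1] j6 -0.12
down t15.21 p [0.4962 0.1225 0.1258] gap 0.0877 F [ 0.1 -1.  -0. ] j6 -0.11
closed t16.28 p [0.4958 0.1224 0.1249] gap 0.0173 F [-0.  -0.4  0.3] j6 -0.11
up t17.03 p [0.4956 0.1224 0.2139] gap 0.0177 F [ 0.5 -0.8 -1.6] j6 -0.11
hover t18.38 p [ 0.4422 -0.0501  0.1907] gap 0.0177 F [-0.   0.6 -0.9] j6 -0.48
```

View pics/h3.png

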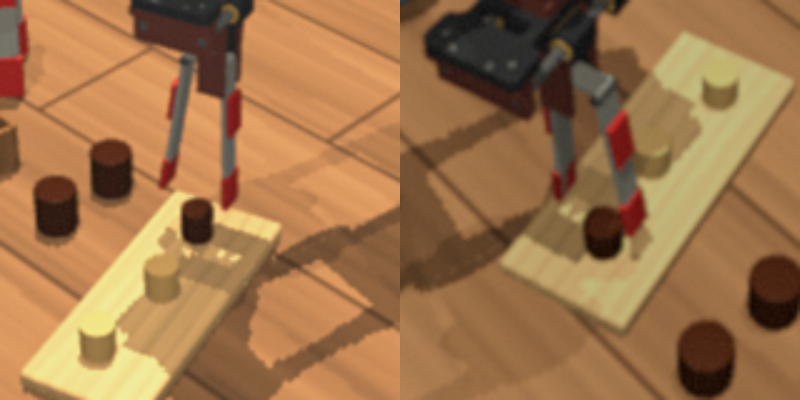

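The tongs hang open from the crown with the cake below and between the tips in both views (left crop: tips at (168,175) and (230,195), cake (197,220)). Measuring the pad positions before lowering.

Run:
```python
from h import *
np.set_printoptions(precision=1,suppress=True)
EX=np.array([.9583,.2857])
for n in("c3","d3","w3"):
    p=(wcloud if n=="w3" else cloud)(np.load(n+".npz")).reshape(-1,3);p=p[~np.isnan(p[:,0])]
    p=p[np.hypot(*(p[:,:2]-DARK).T)<.065]
    y=(p[:,:2]-DARK)@EY*1000;x=(p[:,:2]-DARK)@EX*1000
    for lo,hi in((.062,.075),(.075,.095),(.1,.12),(.14,.155)):
        for sgn in(1,-1):
            s=(p[:,2]>lo)&(p[:,2]<hi)&(y*sgn>3)
            if s.sum()>5: print(n,lo,sgn,s.sum(),"y",np.percentile(y[s],[3,97]),"x",np.percentile(x[s],[3,97]))
    s=(p[:,2]>.046)&(p[:,2]<.054)&(np.hypot(x,y)<22)
    if s.sum()>5: print(n,"cake",s.sum(),"y",np.percentile(y[s],[2,98]),"x",np.percentile(x[s],[2,98]))
    s=(p[:,2]>.055)&(p[:,2]<.1);print("zmin",np.percentile(p[s,2]*1000,2))
```

```text
c3 0.062 1 15 y [31.8 36.5] x [-6.1 12.6]
c3 0.062 -1 15 y [-31.4 -24.9] x [-6.8 13. ]
c3 0.075 1 53 y [28.6 37.5] x [-4.2 13.7]
c3 0.075 -1 49 y [-28.2 -21.4] x [-9.8 14.4]
c3 0.1 1 50 y [29.7 35.4] x [-8.9 11.3]
c3 0.1 -1 35 y [-23.7 -17.5] x [-8.8 11. ]
c3 0.14 1 47 y [26.4 38.4] x [-9.8 11.1]
c3 0.14 -1 42 y [-22.5 -12.5] x [-7.4 11.4]
c3 cake 105 y [-11.3  15.8] x [-12.7  16.2]
zmin 68.76806479166058
d3 0.062 1 15 y [26.4 32.1] x [-11.8   5.4]
d3 0.062 -1 17 y [-34.1 -30.1] x [-11.9   9. ]
d3 0.075 1 47 y [26.  31.3] x [-12.2   8.8]
d3 0.075 -1 64 y [-33.5 -27.2] x [-12.2  10.4]
d3 0.1 1 39 y [24.9 31. ] x [-9.5  6.5]
d3 0.1 -1 65 y [-29.9 -21.9] x [-10.8   8.6]
d3 0.14 1 37 y [23.5 34. ] x [-10.1   7.4]
d3 0.14 -1 45 y [-26.7 -16.4] x [-10.1   8.1]
d3 cake 141 y [-15.   11.8] x [-15.3  12. ]
zmin 68.38328507673438
w3 0.062 1 69 y [33.3 34.2] x [-10.4  11.3]
w3 0.075 1 251 y [32.5 34.1] x [-10.6  11.5]
w3 0.1 1 276 y [30.3 31.8] x [-8.8  9.4]
w3 0.14 1 255 y [34.2 35.3] x [-9.1  9.5]
zmin 68.85760645899558
```

Both pads clear the cake by about 11 mm on each side, so I stand them on the board, release, regrip on the plates and squeeze.

Run:
```python
from h import *
from bench import *
d=DARK+.018*EY
move_l([*d,.147],.1); z=.147
while z>.1425:
    z-=.0015; move_l([*d,z],.03)
    if state()["ft_force"][2]>2: break
rep("stand")
gripper_open(); rep("open")
move_l([*d,.185],.15); 
A=get_image("scene");B=get_image("side");W=get_image("wrist")
for n,i in(("c4",A),("d4",B),("w4",W)): np.savez(n+".npz",**i)
cv2.imwrite("pics/h4.png",np.hstack([cv2.resize(A["frame"][150:310,250:410],(400,400)),cv2.resize(B["frame"][220:360,220:360],(400,400))]))
rep("up")
EX=np.array([.9583,.2857]);np.set_printoptions(precision=1,suppress=True)
for n in("c4","d4","w4"):
    p=(wcloud if n=="w4" else cloud)(np.load(n+".npz")).reshape(-1,3);p=p[~np.isnan(p[:,0])]
    p=p[np.hypot(*(p[:,:2]-DARK).T)<.065]
    y=(p[:,:2]-DARK)@EY*1000;x=(p[:,:2]-DARK)@EX*1000
    for lo,hi in((.1,.128),(.155,.17),(.046,.054)):
        s=(p[:,2]>lo)&(p[:,2]<hi)
        if lo<.05: s&=np.hypot(x,y)<22
        if s.sum()>5: print(n,lo,s.sum(),"y",np.percentile(y[s],[2,98]),"x",np.percentile(x[s],[2,98]),"z95",np.percentile(p[s,2],95)*1000)
```

```text
stand t19.87 p [ 0.442  -0.0503  0.1429] gap 0.0177 F [ 0.2 -0.6  1.8] j6 -0.48
open t21.02 p [ 0.4419 -0.0503  0.1425] gap 0.0876 F [ 0.8 -0.1  0.4] j6 -0.48
up t21.61 p [ 0.4414 -0.0502  0.1836] gap 0.0878 F [-0.2 -0.7 -0.5] j6 -0.48
c4 0.1 164 y [-21.   37.4] x [-7.7 12.3] z95 126.90451182525747
c4 0.155 84 y [ 7.4 30.6] x [-9.5 10.1] z95 166.58009489319153
c4 0.046 109 y [-20.   16.1] x [-12.4  15. ] z95 52.884972408330384
d4 0.1 172 y [-25.9  32.5] x [-10.7   8.4] z95 126.66718183920419
d4 0.155 205 y [-14.2  25.4] x [-11.    7.9] z95 167.0189693912844
d4 0.046 130 y [-14.7  12.2] x [-15.1  10.9] z95 53.368508986465265
w4 0.1 402 y [33.5 35. ] x [-9.2  9.8] z95 126.68288155119403
w4 0.155 2620 y [-10.5  28.2] x [-8.7  9.3] z95 165.53444633167734
w4 0.046 34 y [-4.5  4.1] x [-14.6  14.3] z95 50.89813787003098
```

View pics/h4.png

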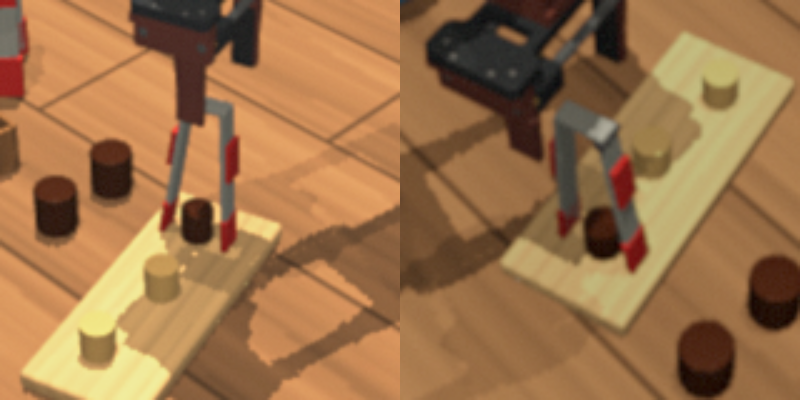

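The tongs stand open and upright on the board around the dark cake, with a gap on both sides and nothing else disturbed. Now I squeeze at the plates, centred on the cake, and lift.

Run:
```python
from h import *
from bench import *
d=DARK+.0015*EY
p=state()["ee_pos"]; move_l([p[0],p[1],.21],.2)
move_to([*d,.205],q(16.6)); rep("above")
move_l([*d,.102],.12); rep("down")
close(); rep("closed"); hold(.2)
move_l([*d,.125],.05); hold(.2); rep("lift")
A=get_image("scene");B=get_image("side")
cv2.imwrite("pics/h5.png",np.hstack([cv2.resize(A["frame"][150:310,250:410],(400,400)),cv2.resize(B["frame"][220:360,220:360],(400,400))]))
```

```text
above t23.31 p [ 0.4464 -0.066   0.2045] gap 0.0883 F [ 1.3  0.1 -0.4] j6 -2.08
down t24.32 p [ 0.447  -0.0662  0.1029] gap 0.0875 F [0.4 0.4 0.2] j6 -2.08
closed t24.99 p [ 0.4466 -0.0661  0.1021] gap 0.0499 F [ 0.2 -0.2  0.9] j6 -2.08
lift t26.00 p [ 0.4464 -0.066   0.1246] gap 0.0499 F [ 0.1 -0.8 -0.4] j6 -2.08
```

View pics/h5.png

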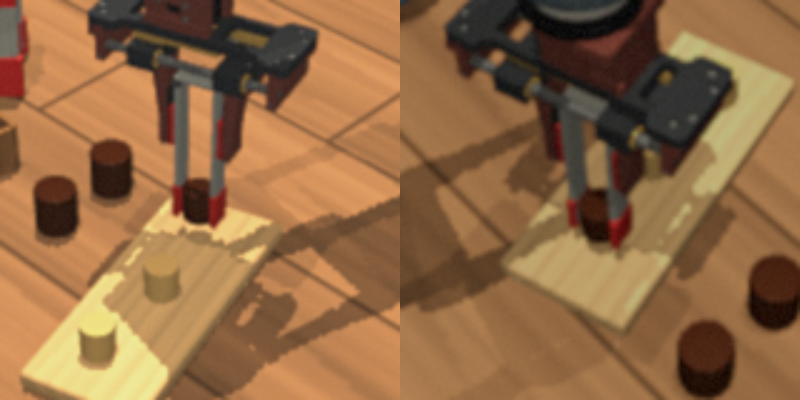

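The gap is 50 mm, which is the width when closed on a cake, and the cake is off the board between the tips. Now I carry it to the dish.

Run:
```python
from h import *
from bench import *
p=state()["ee_pos"]
move_l([p[0],p[1],.225],.12); rep("up")
move_l([.486,.2933,.225],.15); hold(.4); rep("over dish")
A=get_image("scene");B=get_image("side")
cv2.imwrite("pics/h6.png",np.hstack([cv2.resize(A["frame"],None,fx=.62,fy=.62),cv2.resize(B["frame"],None,fx=.62,fy=.62)]))
for n,im in(("scene",A),("side",B)):
    c=cloud(im);h=cv2.cvtColor(im["frame"],cv2.COLOR_BGR2HSV);p=c.reshape(-1,3);f=im["frame"].reshape(-1,3).max(1)
    s=(np.hypot(p[:,0]-.486,p[:,1]-.293)<.03)&(p[:,2]>.06)&(p[:,2]<.19)&(f<75)
    print(n,s.sum(),np.percentile(p[s],[3,50,97],axis=0).round(4).tolist())
    for nm,(x,y) in dict(p1=(.5225,-.0365),p2=(.609,-.023)).items():
        s=(np.hypot(p[:,0]-x,p[:,1]-y)<.024)&(p[:,2]>.046)&(p[:,2]<.06)
        if s.sum()>8: print(nm,cv2.minEnclosingCircle(p[s,:2].astype(np.float32)))
    s=(abs(p[:,2]-.038)<.003)&(np.hypot(p[:,0]-.486,p[:,1]-.293)<.075)
    print("dish",cv2.minEnclosingCircle(p[s,:2].astype(np.float32)))
```

```text
up t27.08 p [ 0.4462 -0.066   0.224 ] gap 0.0497 F [ 0.4  0.3 -0.7] j6 -2.08
over dish t30.04 p [0.486  0.2932 0.225 ] gap 0.0496 F [-0.2 -0.6 -1.3] j6 -1.38
scene 295 [[0.487, 0.2833, 0.145], [0.4968, 0.2988, 0.1636], [0.5014, 0.3087, 0.1749]]
p1 ((0.5204430818557739, -0.03394581004977226), 0.017300568521022797)
p2 ((0.6084753274917603, -0.02043946646153927), 0.016978047788143158)
dish ((0.4851735234260559, 0.29457420110702515), 0.06599428504705429)
side 164 [[0.4712, 0.2719, 0.1471], [0.4775, 0.2887, 0.1735], [0.493, 0.3077, 0.1886]]
p1 ((0.522564172744751, -0.03795868158340454), 0.015444808639585972)
p2 ((0.6089983582496643, -0.024370834231376648), 0.015385396778583527)
dish ((0.48700764775276184, 0.29280954599380493), 0.06579509377479553)
```

View pics/h6.png

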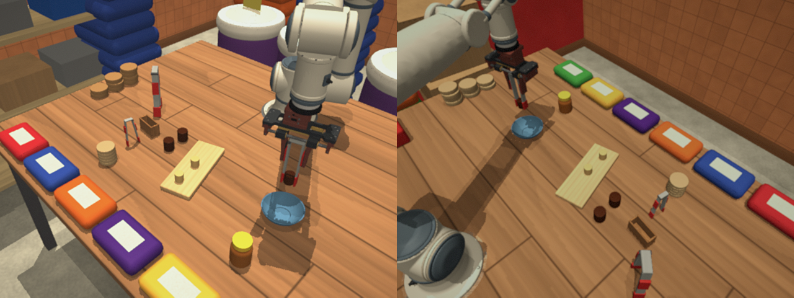

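Cake is held over the dish centre with its bottom at about 0.145, roughly 10 cm above the rim. The pale cakes, dish, jar and discs have not moved. Handing in.

```bash
python3 -c "
from bench import *
from h import rep
rep('end'); print(job_done())"
```

```text
end t30.14 p [0.486  0.2933 0.225 ] gap 0.0496 F [0.1 0.8 0.4] j6 -1.38
the job is handed in; nothing more can be done
None
```

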